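# Run a row of blocks home in a gluing jig and latch it

### The job

Push the row of four wood blocks in the gluing jig along its channel as one train, touching only the rearmost block, until the front block is fully home against the end stop and the blocks are tight together. Then push the swing latch fully across the channel behind the row so that it cannot slide back. Use closed fingertips only: nothing is picked up, no block is lifted or tipped, and the other things around the jig are left alone.

Things in the scene. Friction and masses are not known exactly. Their poses are not given: they have to be found in the camera images.
- jig: Gluing jig, screwed to the bench: grey laminated board 320 x 113 x 12 mm with a straight channel along its x axis. Origin: centre of the board's underside, on the bench. +x runs along the channel to the end stop (to the robot's right and towards it), +y to the far side rail, z up. Channel 75 mm wide, floor 12 mm above the bench; the dark wood side rails are 16 mm thick, tops 30 mm above the bench. Does not move.
- stop_face (a point): Middle of the end stop's face, jig x = +145 mm; the stop is a dark wood bar across the channel, top 52 mm above the bench.
- channel_entry (a point): Open rear end of the channel, on its floor's centre line, jig x = -160 mm, 12 mm above the bench. There is room to lower the fingers here, between it and the row.
- block_1: Front block of the row, nearest to the end stop: bevelled softwood block, 46 mm along the channel (its own x), 72 mm across it (y), 46 mm high, about 90 g; origin at the centre of its underside, which lies on the channel floor. Home at jig x = +122 mm.
- block_2: Second block of the row, same size and origin; home at jig x = +76 mm.
- block_3: Third block of the row, same size and origin; home at jig x = +30 mm.
- block_4: Rearmost block of the row, farthest from the end stop, the only one to be pushed; same size and origin (home: jig x = -16 mm, its rear face then at -39 mm). At the start the row stands 35 to 85 mm short of home, with gaps of up to 1 mm between blocks.
- latch (a joint): Angle (rad) of the swing latch, a flat steel bar 12 mm wide that turns about a screw on the far side rail. 0: bar along the rail to jig -x; negative: outward, away from the robot; it grows anticlockwise seen from above to a hard stop at 1.57, bar straight across the channel to jig -y, 3 mm behind a row that is home. Stays where left; under 1 N at the knob. Starts -0.3 to 0.
- latch_pivot (a point): Turning axis of the latch, at the bar's mid-height, 36 mm above the bench; in the jig frame at x = -48, y = +45.5 mm. The bar, 32 to 40 mm above the bench, reaches 75 mm out from it.
- latch_knob (a point): Middle of the black upright knob on the latch bar, 56 mm above the bench and 50 mm from the pivot; the knob is 14 mm in diameter, its top 66 mm above the bench. Push it sideways from the far side to swing the latch.
- spare_block: A fifth, identical wood block standing on the bench beyond the far rail; not part of the row, leave alone. Origin under its centre.
- glue: Glue bottle, 46 mm across, 85 mm high, beyond the far rail; leave alone. Origin under its centre.
- cell: Battery standing upright, 14 mm across, 50 mm high, beyond the far rail; leave alone. Origin under its centre.
- tape: Roll of masking tape lying flat, 92 mm across, 24 mm high, far right; leave alone. Origin under its centre.
- offcut: Sawn half-disc offcut of wood, 37 x 52 x 21 mm, on the bench some way behind the rear end of the channel; leave alone. Origin under its centre.
- pen: Black pen, 162 mm long, 8 mm thick, lying on the bench to the right of the jig; leave alone. Origin under its centre.

How it is judged:
On the way, in this order (a step that is already met when the one before it is completed fails the run):
1. the row is home against the end stop, all four blocks tight, with the latch still open (x of block_1 in the frame of jig above 0.1185 m and x of block_2 in the frame of jig above 0.0725 m and x of block_3 in the frame of jig above 0.0265 m and x of block_4 in the frame of jig above -0.0195 m and value of joint latch below 0.6 rad), for 0.2 s.
2. the latch is swung fully across the channel behind the row (x of block_1 in the frame of jig above 0.1185 m and x of block_2 in the frame of jig above 0.0725 m and x of block_3 in the frame of jig above 0.0265 m and x of block_4 in the frame of jig above -0.0195 m and value of joint latch above 1.45 rad), for 0.2 s.
At the end, for the whole second after the job is handed in: All four blocks lie flat on the channel floor, each within 3.5 mm of its home place (front block against the end stop, the others tight behind it), at rest, and the latch is across the channel (over 1.45 of 1.57 rad) (all of step 2 and z of each of block_1, block_2, block_3, block_4 in the frame of jig below 0.016 m and linear speed of each of block_1, block_2, block_3, block_4 below 0.01 m/s); the robot touches nothing.
It fails at once if a block of the row is lifted (over 8 mm) or tipped (over 0.3 rad) (z of any of block_1, block_2, block_3, block_4 in the frame of jig above 0.02 m or angle between any of block_1, block_2, block_3, block_4's own z axis and vertical above 0.3 rad).
It fails at once if the fingers push on a block other than the rearmost (contact force between the fingers and block_1 above 1 N or contact force between the fingers and block_2 above 1 N or contact force between the fingers and block_3 above 1 N).
It fails at once if one of the other things around the jig is moved more than 15 mm (distance of any of spare_block, glue, tape, offcut, pen, cell from where it was at the start of the episode above 0.015 m).
It also fails if it takes over 48 s, if anything falls off the work surface, if the arm or the gripper's body presses on something with over 40 N, if the wrist force passes 120 N, or if a joint passes its speed limit or range.

### The arm

A 6-joint arm with a two-finger parallel gripper is mounted at the origin on a cart in front of the work surface, level with it; the furniture and walls round the work are solid. World frame = base frame: x ahead of the robot, y to its left, z up, the work surface at z = 0. Lengths are in m, angles in rad, forces in N, time in s.
With the tool pointing down it reaches from about 0.35 to 0.975 m from the base axis. Payload 4.9 kg.
Tool frame: the origin (TCP) lies at the very end of the fingers, on their centre line; the grasp point (between the pads) lies 19 mm behind it; z points along the fingers, y is the direction in which the jaws open and shut (so a half turn about z gives the same grasp; the last joint's range is limited). The gripper opens to 85 mm and grips with 20 to 120 N. Pads are 22 mm wide; open, the fingers measure 114 mm over their backs; the gripper's body (76 mm by 85 mm) begins 54 mm behind the grasp point. The pads swing forward as they close: fully open they stand 13 mm farther back than shut.
Start: joints at [1.072, 0.053, 1.613, -0, 1.476, -0.119], TCP at [0.232, 0.58, 0.209] pointing down, gripper open.
Joint ranges: [-3.01, 3.01], [-1.01, 2.22], [0.06, 2.58], [-1.02, 4.17], [0.09, 2.62], [-3.14, 3.14]. Speed limits (rad/s): [2.57, 2.57, 3.14, 3.14, 3.14, 3.14].

### API

Orientations are given as a rotation vector (axis times angle).
In Python, from station import ctrl gives the robot as it stands.
- The arm moves only by the tool step_arm, never from a script. Its argument "moves" is a list of rows, each a list of 5 numbers: the opening, from 0 (shut) to 1 (fully open), then the shift along the world's x, y, z in m, then the turn about the world's z in degrees. A call has 1 to 20 rows; each row shifts and turns the pose as measured when the row begins; what a row does not reach is not made up. A row lasts 1/8 s, in which the tool goes at most 62.5 mm and 10.7 degrees, less where a joint would pass 70% of its speed; a pose out of reach is approached as far as the arm can. A call is refused whole if a number of a shift passes 0.0625 or a number of a turn 10.7, either way. A call with a gripper value outside its range is refused whole. The fingers move at their own pace and stop on an object; "newtons" is the grip in N (left out, the last holds). Time passes only in rows, so rows that do not move let the fingers close. It gives the time, the measured TCP pose, the force and the opening at its end, in the units of the state.
- ctrl.get_obs(): the state, without advancing time (a new reading comes with each control period).
- ctrl.get_image(name): name is "scene" or "top"; returns a dict with "color" (400x640x3 uint8, red, green, blue), "camera_matrix" (3x3 intrinsics, pixels), "k1" (the pictures are not rectified: a ray, as slopes to the right and down, at radius r is drawn at 1 + k1 r^2 times it, then the intrinsics apply), "R" (3x3) and "t" (3): a world point X has camera coordinates R X + t. Camera axes: x right, y down, z forward; pixel columns grow to the right and rows downward; lengths in m; the calibration is good to about 2 mm. A picture is of the moment at which its call begins. There is no depth.
- ctrl.finish_job(): hands the job in, once; it reports no verdict.
Trained networks look in a picture, given as the dict that the camera call returned (one of the last four; its "shot" number tells which), for a name from the list of things; names that differ only in an ending like _2 or _b are one class to them, and where a whole thing is asked for, a point or a joint stands for the part that bears it (a point fixed in the world has none). Each returns a list of dicts, best first, with "p" (0 to 1); they miss things now and then, are a little off and sometimes report something else, mostly with a low value. They report only what shows in the picture. A call takes as long as a camera call.
- ctrl.spot_in(picture, query): "bbox" ([left, top, right, bottom] in pixels, round what is visible of it).
The state is a dict: "t": time; "q": joint angles; "dq": joint speeds; "effort": joint torques, N m; "tool_pos": TCP position; "tool_rot": TCP orientation; "contact_force": force on the tool from outside, world axes, zero at the start; "wrist_torque": the same for the moment, N m; "opening": finger opening in m.
Only numpy, scipy, OpenCV 4.12 (cv2) and the standard library are available. Lean on these libraries where they do the work, as an engineer would, in place of code of your own. Each camera call takes 0.05 s, during which the arm holds its last target.

## Working session

There is one attempt and no reset: what is moved stays moved. The work goes in short steps, Python scripts to look and compute and a tool call to move; the robot and the scene stay as the last step left them, time stands still between calls to the robot, and variables do not carry over. Pictures are saved under pics/ and viewed, and the job is handed in when it is done.

Besides the shell and the picture viewer there is one more tool, called after "Call:" as a command line: name --pt "numbers of a row" for each row, then --argument value for the rest. step_arm: Moves the arm, as the interface text tells. Its arguments: {"type":"object","properties":{"moves":{"type":"array","items":{"type":"array","items":{"type":"number"}}},"newtons":{"type":"number"}},"required":["moves"]}

```bash
mkdir -p pics; ls; cat > h.py <<'E'
import numpy as np, cv2
from station import ctrl
def save(p,n):
    cv2.imwrite('pics/'+n,p['color'][:,:,::-1])
def ray(p,uv):
    K=np.array(p['camera_matrix']);k1=p['k1']
    d=np.array([(uv[0]-K[0,2])/K[0,0],(uv[1]-K[1,2])/K[1,1]])
    s=d.copy()
    for _ in range(30): s=d/(1+k1*(s@s))
    R=np.array(p['R']);t=np.array(p['t'])
    return -R.T@t, R.T@np.array([s[0],s[1],1.])
def atz(p,uv,z):
    o,d=ray(p,uv); return o+d*(z-o[2])/d[2]
def proj(p,X):
    c=np.array(p['R'])@np.array(X)+np.array(p['t']); s=c[:2]/c[2]
    s=s*(1+p['k1']*(s@s)); K=np.array(p['camera_matrix'])
    return np.array([K[0,0]*s[0]+K[0,2],K[1,1]*s[1]+K[1,2]])
E
python3 - <<'E'
from h import *
o=ctrl.get_obs(); print(o['t'],o['tool_pos'],o['tool_rot'],o['opening'],o['contact_force'])
for n in ['top','scene']:
    p=ctrl.get_image(n); save(p,n+'0.png'); print(n,-np.array(p['R']).T@np.array(p['t']),np.round(p['R'],3).tolist(),p['k1'])
    for q in ['jig','block_1','latch','latch_knob','spare_block','glue','cell','offcut']:
        print(q,[(np.round(b['bbox']).tolist(),round(b['p'],2)) for b in ctrl.spot_in(p,q)])
E
```

```text
pics
0.0 [0.23137567 0.57987628 0.20795898] [-5.92884309e-01 -3.08446648e+00  3.06855251e-03] 0.08534267242059627 [ 1.12577481  0.20699251 -0.56950215]
top [ 0.3984848  -0.1422505   1.09819629] [[0.008, -1.0, 0.003], [-0.994, -0.009, -0.109], [0.109, -0.002, -0.994]] 0.005585602789100918
jig [([213.0, 165.0, 340.0, 260.0], 0.77), ([210.0, 149.0, 227.0, 168.0], 0.59)]
block_1 [([227.0, 180.0, 253.0, 211.0], 0.84), ([240.0, 184.0, 271.0, 218.0], 0.7), ([257.0, 193.0, 284.0, 224.0], 0.64), ([275.0, 204.0, 306.0, 233.0], 0.61)]
latch [([242.0, 166.0, 270.0, 192.0], 0.48)]
latch_knob [([244.0, 166.0, 269.0, 191.0], 0.71)]
spare_block [([308.0, 168.0, 332.0, 205.0], 0.87), ([213.0, 166.0, 337.0, 262.0], 0.48)]
glue [([324.0, 190.0, 344.0, 208.0], 0.83), ([247.0, 166.0, 267.0, 191.0], 0.56)]
cell []
offcut [([210.0, 150.0, 228.0, 166.0], 0.58)]
scene [-0.35266981 -0.76011679  0.64125035] [[0.593, -0.805, 0.026], [-0.364, -0.297, -0.883], [0.718, 0.514, -0.469]] -0.008630954237015619
jig [([239.0, 170.0, 330.0, 254.0], 0.65)]
block_1 [([258.0, 183.0, 290.0, 204.0], 0.79), ([271.0, 198.0, 308.0, 228.0], 0.67), ([262.0, 189.0, 297.0, 212.0], 0.62), ([252.0, 176.0, 284.0, 198.0], 0.57), ([377.0, 243.0, 447.0, 249.0], 0.37), ([331.0, 198.0, 352.0, 237.0], 0.19)]
latch []
latch_knob [([286.0, 172.0, 294.0, 190.0], 0.47)]
spare_block [([320.0, 199.0, 334.0, 225.0], 0.55)]
glue [([331.0, 201.0, 351.0, 237.0], 0.58)]
cell []
offcut [([257.0, 171.0, 272.0, 176.0], 0.5)]
```

```bash
python3 - <<'E'
import cv2
a=cv2.imread('pics/top0.png')[130:280,190:390]; cv2.imwrite('pics/top0c.png',cv2.resize(a,None,fx=4,fy=4,interpolation=cv2.INTER_CUBIC))
a=cv2.imread('pics/scene0.png')[150:270,220:380]; cv2.imwrite('pics/scene0c.png',cv2.resize(a,None,fx=5,fy=5,interpolation=cv2.INTER_CUBIC))
E
```

```text
(no output)
```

View pics/top0c.png

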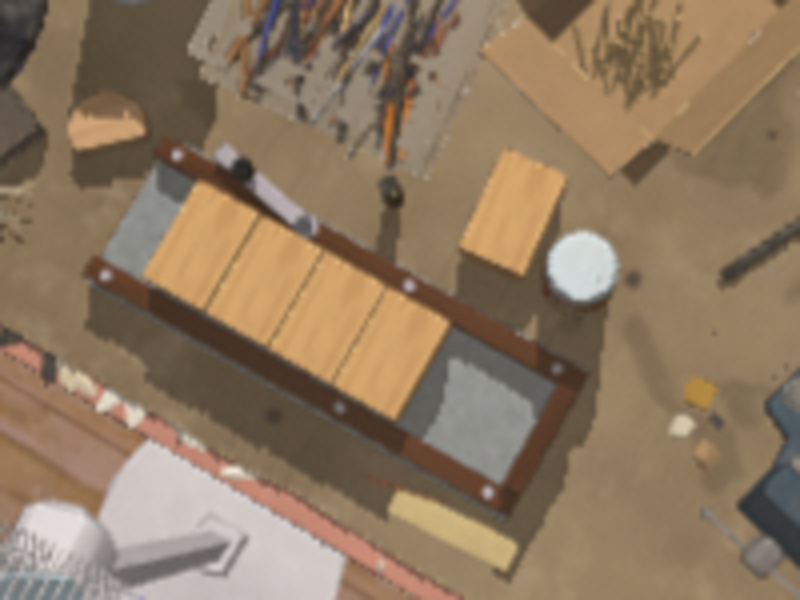

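View pics/scene0c.png

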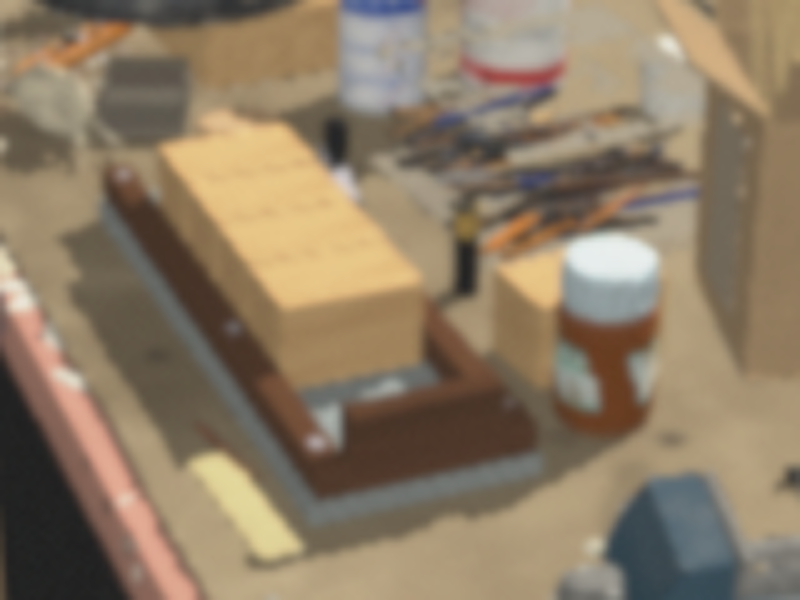

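View pics/top0.png

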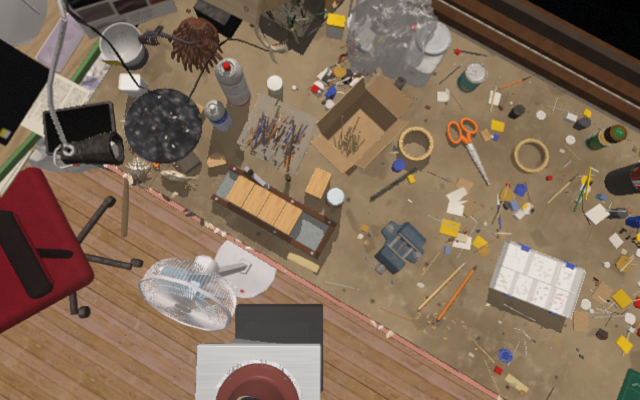

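```bash
cat > fit.py <<'E'
from h import *
from scipy.optimize import least_squares
def J(x,P):
    c,s=np.cos(x[2]),np.sin(x[2]); P=np.array(P,float)
    return np.array([x[0]+c*P[0]-s*P[1],x[1]+s*P[0]+c*P[1],P[2]])
E
python3 - <<'E'
from fit import *
p=ctrl.get_image('top'); s=ctrl.get_image('scene')
f=lambda u,v:(190+u/4-.4,130+v/4-.4)
for n,c,z in [('RL far',(170,138),.03),('near L',(88,262),.03),('far R',(587,375),.03),('near R',(505,512),.03),('knob top',(243,165),.066),('pivot',(305,222),.04),('row rear near',(147,277),.058),('row rear far',(200,182),.058),('row front far',(450,322),.058),('row front near',(398,418),.058)]:
    print(n,np.round(atz(p,f(*c),z),4))
print(proj(p,[0,0,0]),proj(p,[.232,.58,.209]),proj(s,[.232,.58,.209]))
E
```

```text
RL far [0.6175 0.0764 0.03  ]
near L [0.535  0.1272 0.03  ]
far R [ 0.4641 -0.1979  0.03  ]
near R [ 0.3758 -0.1456  0.03  ]
knob top [0.5931 0.0223 0.066 ]
pivot [ 0.561  -0.0146  0.04  ]
row rear near [0.5221 0.0825 0.058 ]
row rear far [0.5834 0.0507 0.058 ]
row front far [ 0.4952 -0.1097  0.058 ]
row front near [ 0.4344 -0.0778  0.058 ]
[257.07684519 406.60103148] [-32.83621782 326.36025054] [ 26.21986802 109.50880543]
```

```bash
cat >> fit.py <<'E'
def overlay(p,x,segs,name,box,k):
    im=p['color'][:,:,::-1][box[1]:box[3],box[0]:box[2]]
    im=cv2.resize(im,None,fx=k,fy=k,interpolation=cv2.INTER_CUBIC)
    for a,b,col in segs:
        q=[tuple(int(round(v)) for v in (proj(p,J(x,P))-np.array(box[:2])+.5)*k-.5) for P in (a,b)]
        cv2.line(im,q[0],q[1],col,1)
    cv2.imwrite('pics/'+name,im)
def rect(x0,x1,y0,y1,z,col):
    c=[(x0,y0,z),(x1,y0,z),(x1,y1,z),(x0,y1,z)]
    return [(c[i],c[(i+1)%4],col) for i in range(4)]
SEG=rect(-.16,.16,-.0565,.0565,.012,(255,0,0))+rect(-.16,.16,-.0535,-.0375,.03,(0,255,0))+rect(-.16,.16,.0535,.0375,.03,(0,255,0))+rect(.145,.16,-.0375,.0375,.052,(0,0,255))
E
python3 - <<'E'
from fit import *
p=ctrl.get_image('top'); s=ctrl.get_image('scene')
f=lambda u,v:np.array((190+u/4-.4,130+v/4-.4))
obs=[((178,155),.0455),((410,285),.0455),((557,368),.0455),((105,275),-.0455),((340,408),-.0455),((488,492),-.0455)]
cor=[((170,138),(-.16,.0535,.03)),((587,375),(.16,.0535,.03)),((505,512),(.16,-.0535,.03)),((88,264),(-.16,-.0535,.03))]
def res(x):
    r=[]
    c,sn=np.cos(x[2]),np.sin(x[2])
    for uv,y in obs:
        w=atz(p,f(*uv),.03)-[x[0],x[1],0]; r.append((-sn*w[0]+c*w[1]-y)*2)
    for uv,P in cor: r+=list(atz(p,f(*uv),.03)[:2]-J(x,P)[:2])
    return np.array(r)
r=least_squares(res,[.498,-.035,np.arctan2(-.873,-.488)]); x=r.x
print(x,np.round(res(x)*1000,1)); np.save('jig.npy',x)
c,sn=np.cos(x[2]),np.sin(x[2])
def inj(w): w=w[:2]-x[:2]; return np.round([c*w[0]+sn*w[1],-sn*w[0]+c*w[1]],4)
for n,cc,z in [('knob top',(243,165),.066),('pivot',(305,222),.04),('row rear near',(147,277),.058),('row rear far',(200,182),.058),('row front far',(450,322),.058),('row front near',(398,418),.058),('cell',(390,185),.05),('spare',(513,213),.046),('glue',(582,265),.085)]: print(n,inj(atz(p,f(*cc),z)))
overlay(p,x,SEG,'ov_t.png',(190,130,390,280),4)
overlay(s,x,SEG,'ov_s.png',(220,150,380,270),5)
E
```

```text
[ 0.49637276 -0.03419144 -2.07895676] [-1.3  0.3  0.7 -2.3 -0.7  0.1 -3.5 -3.2 -1.1  2.1  4.   2.4  6.2 -4.5]
knob top [-0.0964  0.0571]
pivot [-0.0486  0.0469]
row rear near [-0.1145 -0.0343]
row rear far [-0.1165  0.0347]
row front far [0.0666 0.0357]
row front near [ 0.0683 -0.0329]
cell [-0.0115  0.0939]
spare [0.0659 0.1177]
glue [0.1219 0.1049]
```

View pics/ov_t.png

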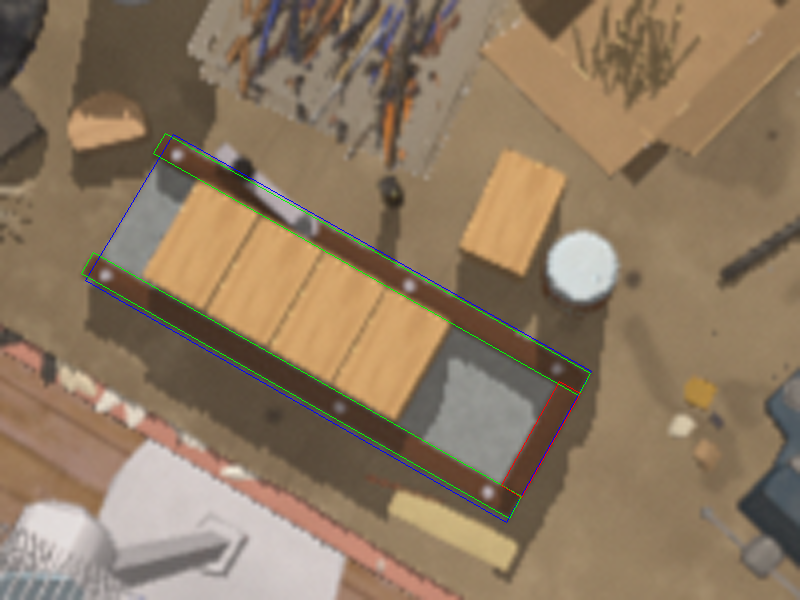

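View pics/ov_s.png

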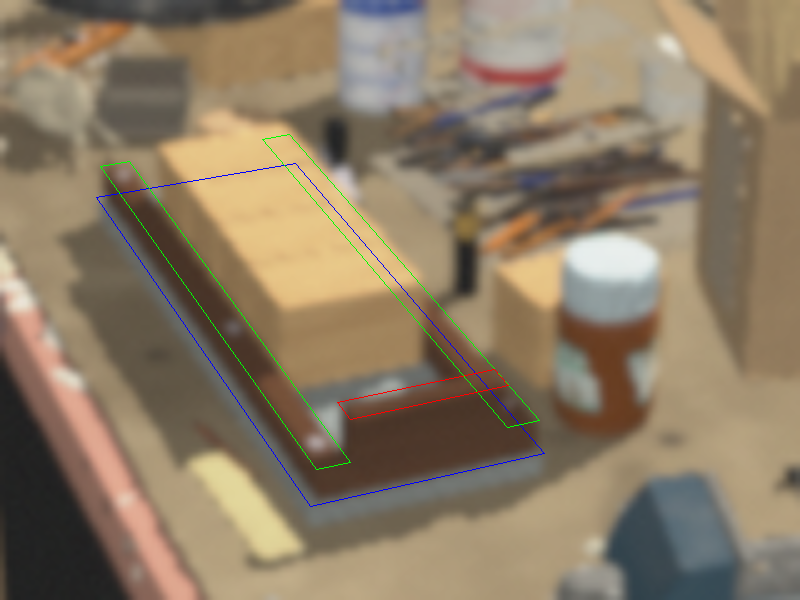

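View pics/scene0.png

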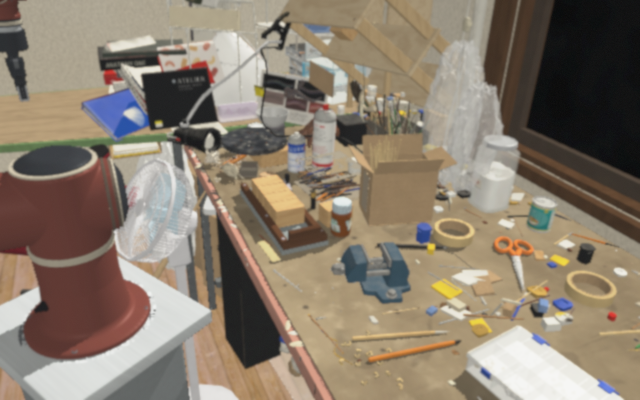

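```bash
python3 - <<'E'
from fit import *
x=np.load('jig.npy')
for P in [(-.140,0,0),(-.115,0,0),(-.039,0,0),(-.05,0,0)]: print(P,np.round(J(x,P),4))
p=ctrl.get_image('scene');t=ctrl.get_image('top')
for a in np.linspace(0,1,6):
    w=np.array([.232,.58,.3])*(1-a)+a*np.array([.564,.088,.3]); print(w.round(3),proj(p,w).round(),proj(t,w).round(), proj(t,w*[1,1,0]).round())
E
```

```text
(-0.14, 0, 0) [0.5645 0.0881 0.    ]
(-0.115, 0, 0) [0.5523 0.0663 0.    ]
(-0.039, 0, 0) [ 5.153e-01 -1.000e-04  0.000e+00]
(-0.05, 0, 0) [0.5207 0.0095 0.    ]
[0.232 0.58  0.3  ] [17. 74.] [-74. 336.] [ 35. 311.]
[0.298 0.482 0.3  ] [65. 75.] [-17. 300.] [ 75. 285.]
[0.365 0.383 0.3  ] [113.  77.] [ 39. 264.] [115. 260.]
[0.431 0.285 0.3  ] [161.  79.] [ 93. 230.] [153. 235.]
[0.498 0.186 0.3  ] [209.  81.] [146. 196.] [192. 210.]
[0.564 0.088 0.3  ] [258.  82.] [198. 163.] [229. 186.]
```

```bash
python3 - <<'E'
from fit import *
p=ctrl.get_image('scene');t=ctrl.get_image('top')
def tri(a,b):
    o1,d1=ray(t,a);o2,d2=ray(p,b)
    A=np.c_[d1,-d2];s=np.linalg.lstsq(A,o2-o1,rcond=None)[0]
    print(np.round((o1+d1*s[0]+o2+d2*s[1])/2,3),'gap',np.linalg.norm(o1+d1*s[0]-o2-d2*s[1]).round(3))
tri((190,292),(157,212)); tri((95,150),(185,135)); tri((163,125),(255,138)); tri((62,150),(200,138)); tri((205,268),(185,195)); tri((120,150),(178,135))
E
```

```text
[0.288 0.171 0.032] gap 0.004
[0.633 0.438 0.055] gap 0.037
[0.709 0.244 0.075] gap 0.004
[0.67  0.492 0.033] gap 0.068
[0.347 0.13  0.066] gap 0.005
[0.606 0.386 0.075] gap 0.1
```

Call:
step_arm --pt "0 0 0 0.04 0" --pt "0 0 0 0.04 -9.7" --pt "0 0.027 -0.041 0.01 -9.7" --pt "0 0.027 -0.041 0 -9.7" --pt "0 0.027 -0.041 0 -9.7" --pt "0 0.027 -0.041 0 -9.7" --pt "0 0.027 -0.041 0 -9.7" --pt "0 0.027 -0.041 0 -9.7" --pt "0 0.027 -0.041 0 -9.7" --pt "0 0.027 -0.041 0 -9.7" --pt "0 0.027 -0.041 0 -9.7" --pt "0 0.027 -0.041 0 0" --pt "0 0.027 -0.041 0 0" --pt "0 0 0 0 0" --newtons 60

```text
t: 3.05
tool_pos: [0.5352, 0.1137, 0.303]
tool_rot: [2.746, 1.525, 0.011]
contact_force: [-0.3, 1.4, -0.0]
opening: 0.0001
```

Call:
step_arm --pt "0 0.03 -0.024 -0.05 2.8" --pt "0 0 0 -0.06 0" --pt "0 0 0 -0.06 0" --pt "0 0 0 -0.03 0" --pt "0 0 0 0 0"

```text
t: 3.68
tool_pos: [0.5634, 0.0936, 0.1027]
tool_rot: [2.705, 1.596, 0.021]
contact_force: [0.3, -1.3, -0.3]
opening: 0.0004
```

```bash
cat > st.py <<'E'
from fit import *
def st():
    o=ctrl.get_obs(); x=np.load('jig.npy'); c,s=np.cos(x[2]),np.sin(x[2])
    w=o['tool_pos'][:2]-x[:2]; r=o['tool_rot']; yaw=np.degrees(2*np.arctan2(r[1],r[0]))-90
    f=np.array(o['contact_force'])
    print('t',o['t'],'pos',np.round(o['tool_pos'],4),'jig',np.round([c*w[0]+s*w[1],-s*w[0]+c*w[1]],4),'toolY',(yaw+180)%360-180,'target',np.degrees(x[2])+90,'F',f.round(1),'Fjig',np.round([c*f[0]+s*f[1],-s*f[0]+c*f[1]],1))
E
python3 - <<'E'
from st import *
st()
t=ctrl.get_image('top');p=ctrl.get_image('scene'); x=np.load('jig.npy')
overlay(t,x,[],'a_t.png',(190,130,390,280),4)
overlay(p,x,[],'a_s.png',(200,100,360,220),5)
E
```

```text
t 3.675 pos [0.5634 0.0936 0.1027] jig [-0.1443 -0.0036] toolY -28.89430326037518 target -29.11544824262741 F [ 0.3 -1.3 -0.3] Fjig [1.  0.9]
```

View pics/a_t.png

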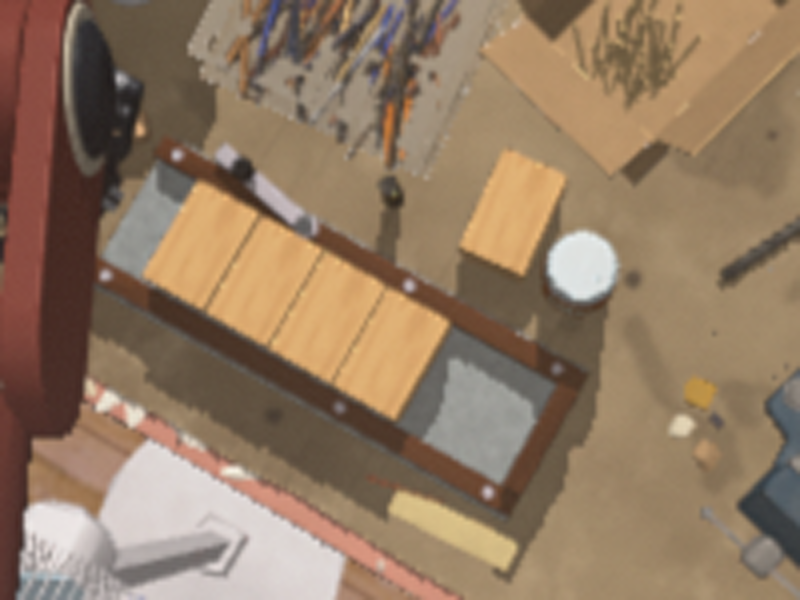

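View pics/a_s.png

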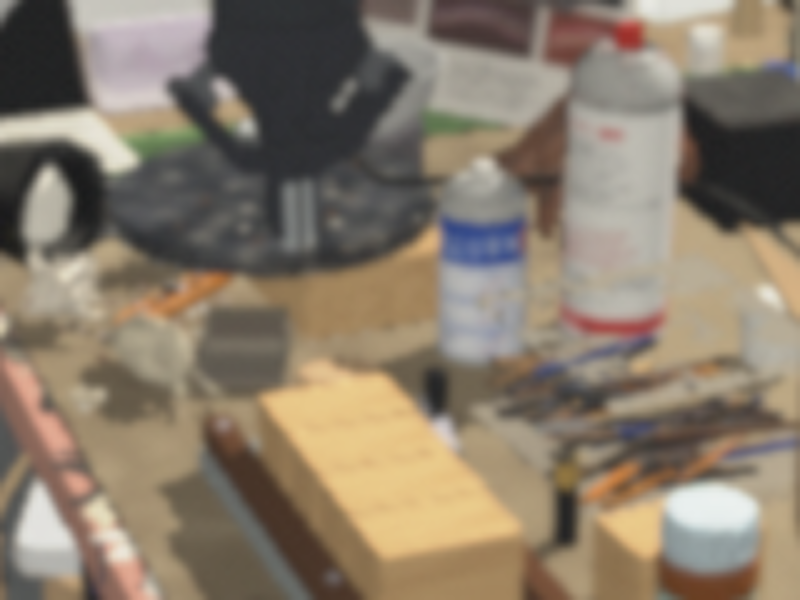

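Call:
step_arm --pt "0 0.003 -0.002 -0.03 0" --pt "0 0 0 -0.03 0" --pt "0 0 0 -0.01 0" --pt "0 0 0 0 0"

```text
t: 4.28
tool_pos: [0.5777, 0.0932, 0.0475]
tool_rot: [2.692, 1.592, 0.058]
contact_force: [0.3, 0.1, 0.0]
opening: 0.0002
```

```bash
python3 - <<'E'
from st import *
st()
p=ctrl.get_image('scene'); x=np.load('jig.npy')
print((proj(p,ctrl.get_obs()['tool_pos'])-[200,100])*5)
overlay(p,x,[],'b_s.png',(200,100,360,220),5)
E
```

```text
t 4.275 pos [0.5777 0.0932 0.0475] jig [-0.1508  0.0091] toolY -28.79298112443928 target -29.11544824262741 F [0.3 0.1 0. ] Fjig [-0.3  0.2]
[315.26502432 371.05381229]
```

View pics/b_s.png

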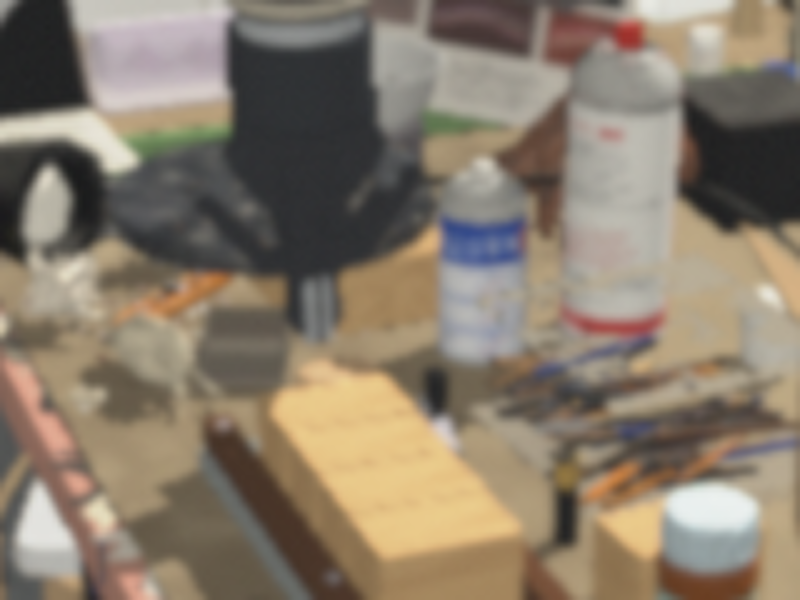

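```bash
python3 - <<'E'
from st import *
st()
p=ctrl.get_image('scene');t=ctrl.get_image('top')
print((proj(p,[.5634,.0936,.1027])-[200,100])*5, p['camera_matrix'])
o=ctrl.get_obs();print(np.round(o['q'],4),np.round(o['dq'],4))
print((proj(t,o['tool_pos'])-[190,130])*4)
st()
x=np.load('jig.npy')
overlay(p,x,[],'c_s.png',(235,130,295,175),12)
E
```

```text
t 4.325 pos [0.5782 0.0932 0.0481] jig [-0.1511  0.0095] toolY -28.79752444062467 target -29.11544824262741 F [-0.4 -0.  -0.1] Fjig [ 0.2 -0.4]
[293.02711835 285.14918295] [[518.88349124   0.         319.34984612]
 [  0.         518.88349124 199.60116598]
 [  0.           0.           1.        ]]
[0.0296 0.0859 1.8616 0.0062 1.1537 0.5298] [-0.0018  0.0032  0.0073  0.0005 -0.0023 -0.0008]
[135.0116312  190.59846687]
t 4.425 pos [0.5782 0.0931 0.0481] jig [-0.151   0.0095] toolY -28.799322975728415 target -29.11544824262741 F [ 0.5 -0.  -0.2] Fjig [-0.2  0.5]
```

View pics/c_s.png

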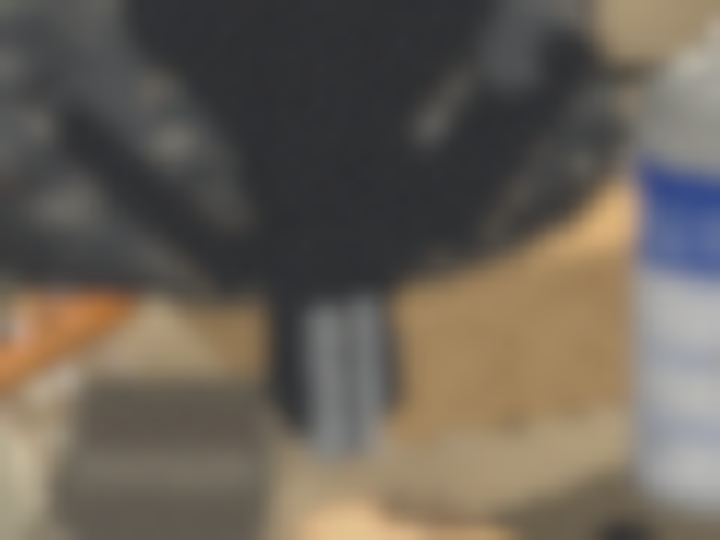

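Call:
step_arm --pt "0 -0.012 -0.003 0 0" --pt "0 0 0 0 0" --pt "0 0 0 0 0"

```text
t: 4.8
tool_pos: [0.5663, 0.0899, 0.0502]
tool_rot: [2.69, 1.591, 0.064]
contact_force: [0.4, 0.4, -0.2]
opening: -0.0003
```

```bash
python3 - <<'E'
from st import *
st(); o=ctrl.get_obs(); print(o['q'],o['tool_rot'])
E
```

```text
t 4.8 pos [0.5663 0.0899 0.0502] jig [-0.1424  0.0007] toolY -28.804895487011407 target -29.11544824262741 F [ 0.4  0.4 -0.2] Fjig [-0.5  0.1]
[0.02448179 0.05319928 1.89227898 0.00644067 1.15281485 0.52473513] [2.68985504 1.59062073 0.06356777]
```

Accurate now. Descending in small steps, watching force.

Call:
step_arm --pt "0 0 0 -0.012 0" --pt "0 0 0 -0.012 0" --pt "0 0 0 0 0" --pt "0 0 0 0 0"

```text
t: 5.3
tool_pos: [0.5656, 0.0898, 0.0234]
tool_rot: [2.691, 1.591, 0.061]
contact_force: [-0.1, -0.1, -0.6]
opening: 0.0
```

```bash
python3 - <<'E'
from st import *
st()
p=ctrl.get_image('scene'); x=np.load('jig.npy')
print((proj(p,ctrl.get_obs()['tool_pos'])-[235,130])*12)
overlay(p,x,[],'d_s.png',(235,130,295,175),12)
E
```

```text
t 5.3 pos [0.5656 0.0898 0.0234] jig [-1.42e-01  1.00e-04] toolY -28.810444255154835 target -29.11544824262741 F [-0.1 -0.1 -0.6] Fjig [0.2 0. ]
[312.15511904 654.48975253]
```

View pics/d_s.png

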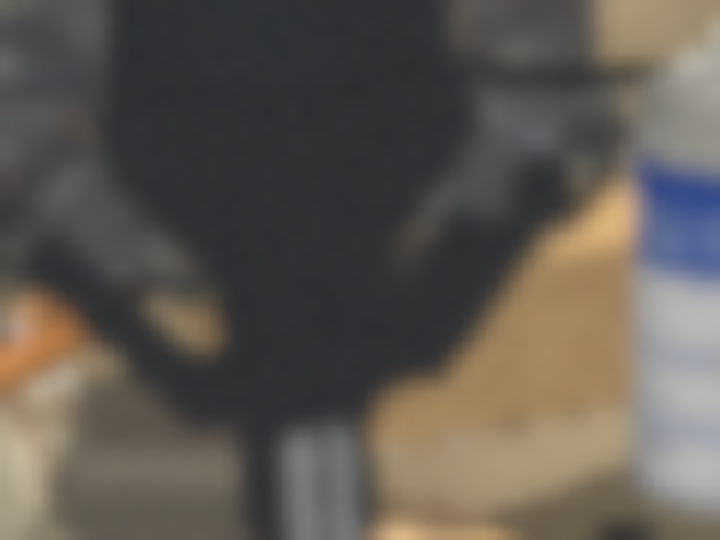

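Call:
step_arm --pt "0 0 0 -0.004 0" --pt "0 0 0 -0.003 0" --pt "0 -0.002 -0.0035 0 0" --pt "0 -0.002 -0.0035 0 0" --pt "0 -0.002 -0.0035 0 0" --pt "0 -0.002 -0.0035 0 0" --pt "0 -0.002 -0.0035 0 0" --pt "0 -0.002 -0.0035 0 0" --pt "0 -0.002 -0.0035 0 0"

```text
t: 6.48
tool_pos: [0.552, 0.0646, 0.0172]
tool_rot: [2.691, 1.591, 0.067]
contact_force: [1.5, 1.9, -1.0]
opening: -0.0003
```

```bash
python3 - <<'E'
from st import *
st()
t=ctrl.get_image('top'); x=np.load('jig.npy')
overlay(t,x,[],'e_t.png',(190,130,390,280),4)
E
```

```text
t 6.475 pos [0.552  0.0646 0.0172] jig [-0.1134  0.0005] toolY -28.824067466584182 target -29.11544824262741 F [ 1.5  1.9 -1. ] Fjig [-2.4  0.4]
```

View pics/e_t.png

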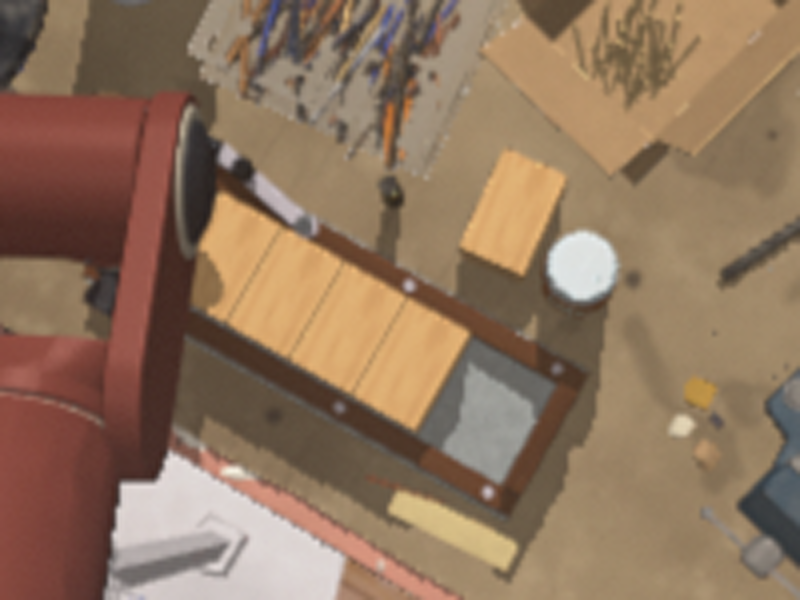

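Call:
step_arm --pt "0 -0.002 -0.0035 0 0" --pt "0 -0.002 -0.0035 0 0" --pt "0 -0.002 -0.0035 0 0" --pt "0 -0.002 -0.0035 0 0" --pt "0 -0.002 -0.0035 0 0" --pt "0 -0.002 -0.0035 0 0" --pt "0 -0.002 -0.0035 0 0" --pt "0 -0.002 -0.0035 0 0" --pt "0 -0.002 -0.0035 0 0" --pt "0 -0.002 -0.0035 0 0" --pt "0 -0.002 -0.0035 0 0" --pt "0 0 0 0 0"

```text
t: 8.02
tool_pos: [0.5279, 0.0228, 0.0171]
tool_rot: [2.691, 1.59, 0.066]
contact_force: [0.0, 0.8, -1.0]
opening: -0.0001
```

```bash
python3 - <<'E'
from st import *
st()
t=ctrl.get_image('top'); x=np.load('jig.npy')
overlay(t,x,[],'f_t.png',(190,130,390,280),4)
E
```

```text
t 8.025 pos [0.5279 0.0228 0.0171] jig [-0.0652 -0.0002] toolY -28.836499662933875 target -29.11544824262741 F [ 0.   0.8 -1. ] Fjig [-0.8 -0.4]
```

View pics/f_t.png

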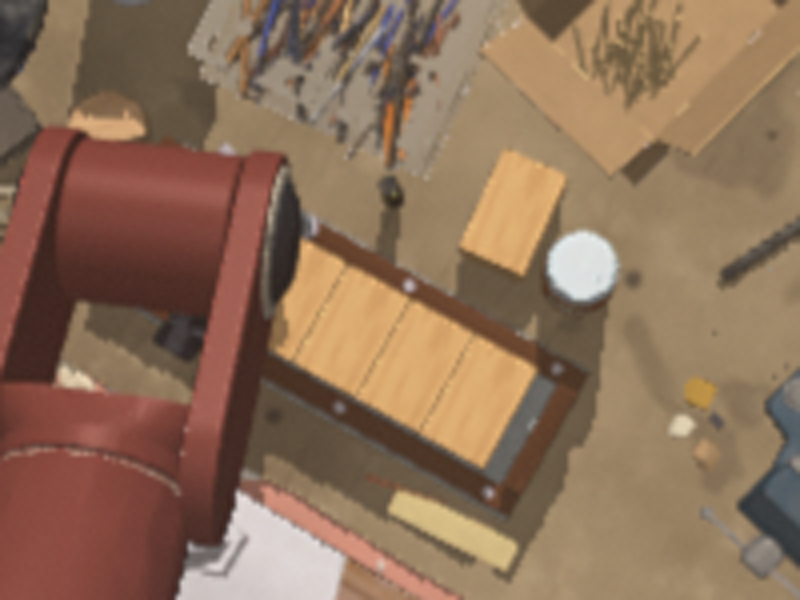

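Call:
step_arm --pt "0 -0.0015 -0.0026 0 0" --pt "0 -0.0015 -0.0026 0 0" --pt "0 -0.0015 -0.0026 0 0" --pt "0 -0.0015 -0.0026 0 0" --pt "0 -0.001 -0.0018 0 0"

```text
t: 8.7
tool_pos: [0.5209, 0.0104, 0.0173]
tool_rot: [2.691, 1.591, 0.067]
contact_force: [1.6, 2.1, 0.1]
opening: 0.0002
```

Call:
step_arm --pt "0 -0.001 -0.0018 0 0" --pt "0 0 0 0 0"

```text
t: 8.95
tool_pos: [0.5219, 0.0098, 0.0183]
tool_rot: [2.691, 1.589, 0.077]
contact_force: [0.9, 1.0, -0.9]
opening: 0.0001
```

```bash
python3 - <<'E'
from st import *
st()
t=ctrl.get_image('top'); x=np.load('jig.npy')
overlay(t,x,[],'g_t.png',(190,130,390,280),4)
E
```

```text
t 8.95 pos [0.5219 0.0098 0.0183] jig [-0.0509  0.0009] toolY -28.87311461475616 target -29.11544824262741 F [ 0.9  1.  -0.9] Fjig [-1.3  0.3]
```

View pics/g_t.png

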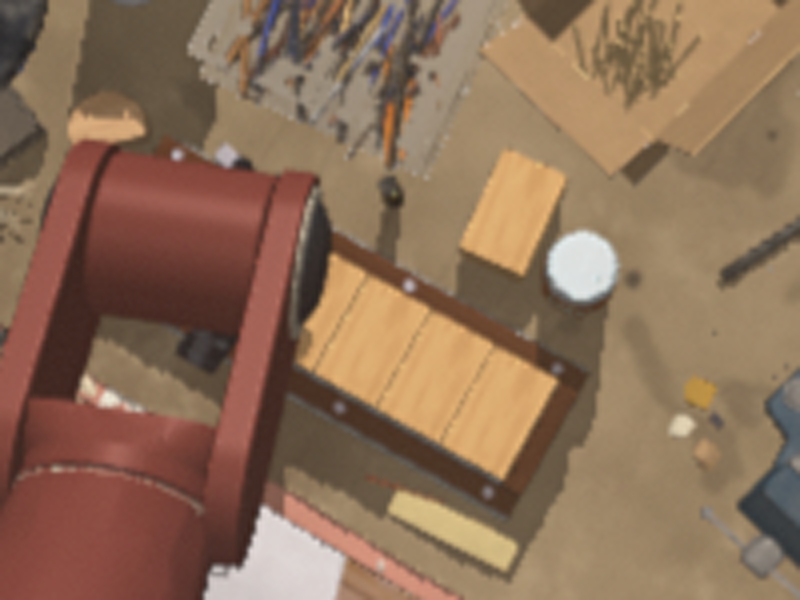

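Call:
step_arm --pt "0 -0.001 -0.0018 0 0" --pt "0 -0.001 -0.0018 0 0"

```text
t: 9.25
tool_pos: [0.5224, 0.0096, 0.0192]
tool_rot: [2.696, 1.588, 0.093]
contact_force: [5.2, 11.1, -2.4]
opening: 0.0
```

```bash
python3 - <<'E'
from st import *
st()
E
```

```text
t 9.25 pos [0.5224 0.0096 0.0192] jig [-0.0509  0.0014] toolY -28.992918950250868 target -29.11544824262741 F [ 5.2 11.1 -2.4] Fjig [-12.3  -0.9]
```

Call:
step_arm --pt "0 -0.001 -0.0018 0 0" --pt "0 0 0 0 0" --pt "0 0 0 0 0"

```text
t: 9.62
tool_pos: [0.5224, 0.0102, 0.0195]
tool_rot: [2.698, 1.589, 0.101]
contact_force: [2.2, 1.6, -1.5]
opening: -0.0
```

```bash
python3 - <<'E'
from st import *
st()
t=ctrl.get_image('top'); x=np.load('jig.npy')
overlay(t,x,rect(-.039,.145,-.036,.036,.058,(255,255,0)),'h_t.png',(250,170,350,265),8)
E
```

```text
t 9.625 pos [0.5224 0.0102 0.0195] jig [-0.0514  0.0012] toolY -29.02205892488186 target -29.11544824262741 F [ 2.2  1.6 -1.5] Fjig [-2.4  1.1]
```

View pics/h_t.png

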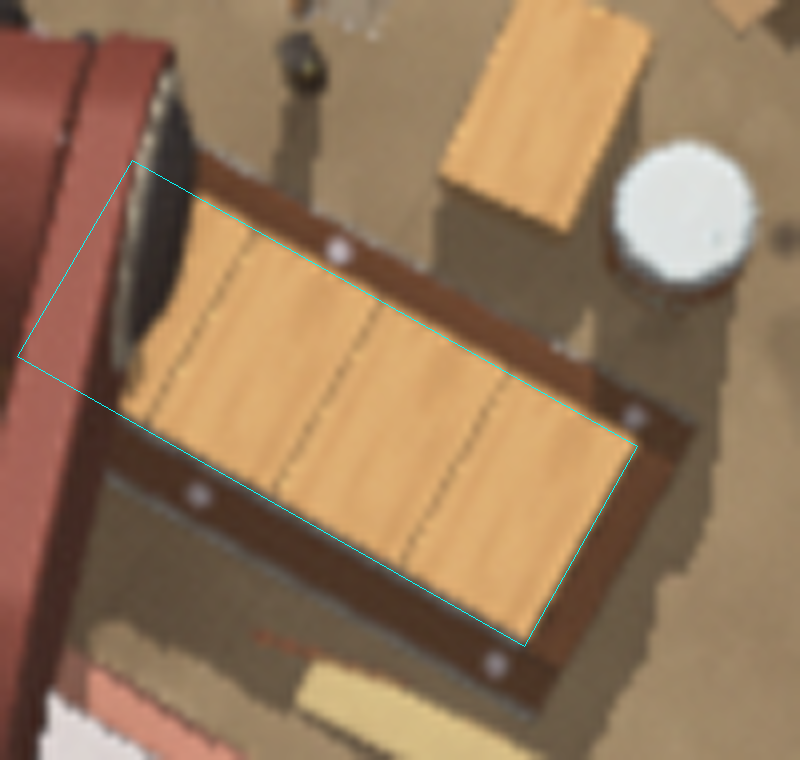

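Call:
step_arm --pt "0 0.005 0.009 0 0" --pt "0 0.007 0.012 0 0" --pt "0 0 0 0.04 0" --pt "0 0 0 0.05 0" --pt "0 0 0 0.03 0" --pt "0 0 0 0 0"

```text
t: 10.42
tool_pos: [0.5334, 0.0333, 0.1412]
tool_rot: [2.698, 1.591, 0.09]
contact_force: [0.2, 0.2, -1.1]
opening: -0.0
```

```bash
python3 - <<'E'
from st import *
st()
t=ctrl.get_image('top');p=ctrl.get_image('scene'); x=np.load('jig.npy')
overlay(t,x,[],'i_t.png',(190,50,390,250),4) if 0 else None
overlay(t,x,rect(-.039,.145,-.036,.036,.058,(255,255,0)),'i_t.png',(190,60,340,210),5)
overlay(p,x,rect(-.039,.145,-.036,.036,.058,(255,255,0)),'i_s.png',(210,80,370,200),5)
E
```

```text
t 10.425 pos [0.5334 0.0333 0.1412] jig [-0.077  -0.0005] toolY -28.94445311773609 target -29.11544824262741 F [ 0.2  0.2 -1.1] Fjig [-0.2  0.1]
```

View pics/i_t.png

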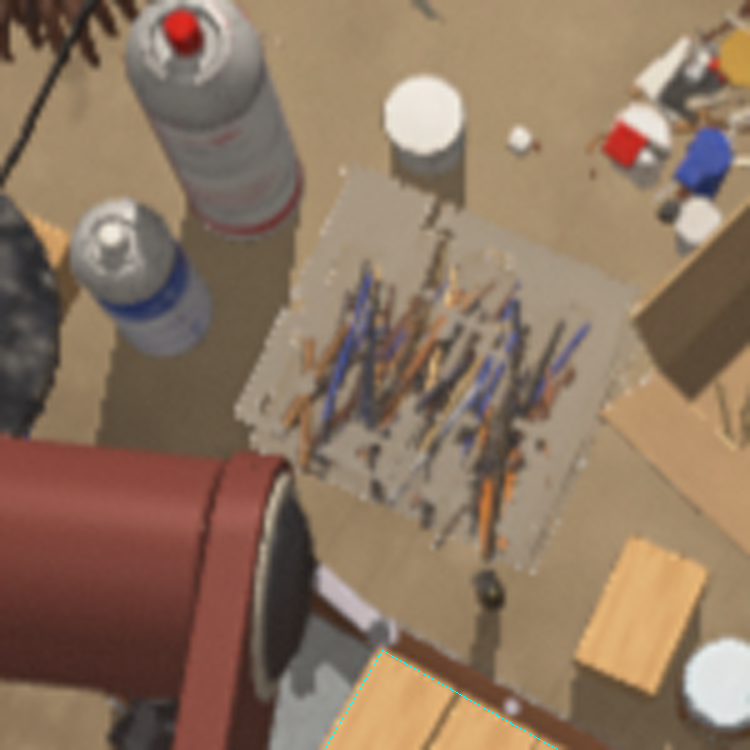

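View pics/i_s.png

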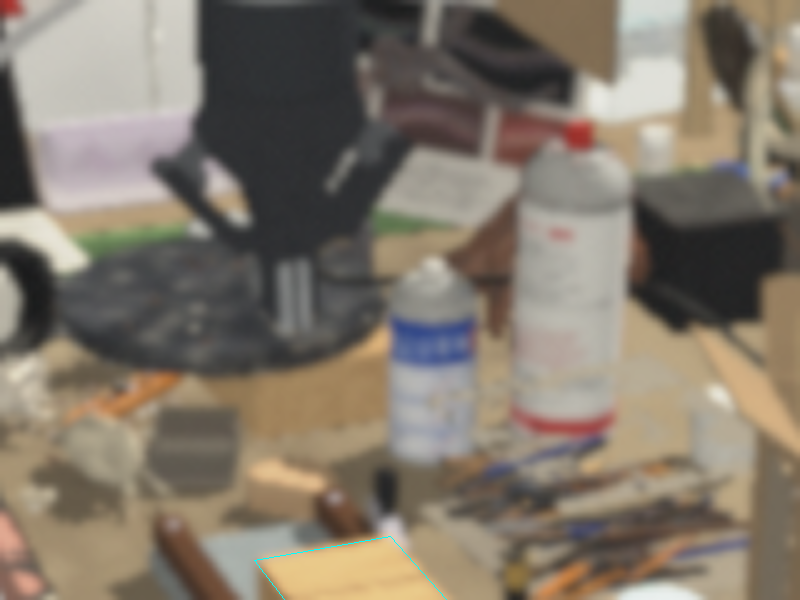

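```bash
python3 - <<'E'
from st import *
t=ctrl.get_image('top');p=ctrl.get_image('scene'); x=np.load('jig.npy');c,s=np.cos(x[2]),np.sin(x[2])
def inj(w): w=w[:2]-x[:2]; return np.round([c*w[0]+s*w[1],-s*w[0]+c*w[1]],3)
print('can near base',inj(atz(t,(190+165/5,60+355/5),0)),inj(atz(t,(190+212/5,60+325/5),0)),'scene base',inj(atz(p,(210+430/5,80+462/5),0)))
print('spray base',inj(atz(t,(190+245/5,60+237/5),0)))
for h in (.1,.12,.14,.16): print(h,proj(p,atz(p,(210+430/5,80+450/5),0)+[0.02,0.012,h])*5-[1050,400])
print('tray corner',inj(atz(t,(190+300/5,60+460/5),0)),inj(atz(t,(190+530/5,60+570/5),0)))
st()
pv=np.array([-.048,.0455])
prev=None
for th in [-.235,-.1,.0,.2,.4,.6,.8,1.0,1.2,1.4,1.57]:
    u=np.array([np.sin(th),-np.cos(th)]); k=pv+.05*np.array([-np.cos(th),-np.sin(th)])
    f=k-u*.0215; w=J(x,[*f,0])[:2]
    print(th,f.round(4),w.round(4),None if prev is None else (w-prev).round(4)); prev=w
print(J(x,[-.09,.088,0]), J(x,[-.101,.085,0]))
E
```

```text
can near base [-0.232  0.121] [-0.219  0.148] scene base [-0.225  0.135]
spray base [-0.228  0.199]
0.1 [436.29707459 276.32322583]
0.12 [436.51867975 243.64241113]
0.14 [436.74337762 210.5519461 ]
0.16 [436.97123091 177.0443648 ]
tray corner [-0.139  0.107] [-0.     0.116]
t 10.625 pos [0.5301 0.0333 0.1359] jig [-0.0754 -0.0034] toolY -28.973211013782844 target -29.11544824262741 F [ 0.2 -0.7 -0.7] Fjig [0.5 0.5]
-0.235 [-0.0916  0.0781] [0.6091 0.0079] None
-0.1 [-0.0956  0.0719] [0.6057 0.0144] [-0.0034  0.0065]
0.0 [-0.098  0.067] [0.6026 0.0188] [-0.0031  0.0045]
0.2 [-0.1013  0.0566] [0.5951 0.0267] [-0.0075  0.0079]
0.4 [-0.1024  0.0458] [0.5863 0.033 ] [-0.0089  0.0063]
0.6 [-0.1014  0.035 ] [0.5763 0.0374] [-0.0099  0.0044]
0.8 [-0.0983  0.0246] [0.5657 0.0397] [-0.0106  0.0023]
1.0 [-0.0931  0.015 ] [0.5548 0.0398] [-0.0109  0.0002]
1.2 [-0.0862  0.0067] [0.5441 0.0378] [-0.0107 -0.002 ]
1.4 [-0.0777 -0.0001] [0.5341 0.0337] [-0.0101 -0.0041]
1.57 [-0.0695 -0.0045] [0.5263 0.0287] [-0.0078 -0.005 ]
[0.61704456 0.00161802 0.        ] [0.61977592 0.01268778 0.        ]
```

Call:
step_arm --pt "0 0.03 -0.0105 0 0" --pt "0 0.03 -0.0105 0 0" --pt "0 0.03 -0.0105 0 0" --pt "0 0 0 0 0" --pt "0 0 0 0 0"

```text
t: 11.25
tool_pos: [0.6162, 0.002, 0.1245]
tool_rot: [-2.699, -1.59, -0.055]
contact_force: [-0.7, -0.3, -0.3]
opening: -0.0001
```

```bash
python3 - <<'E'
from st import *
st(); print(ctrl.get_obs()['tool_rot'])
E
```

```text
t 11.25 pos [0.6162 0.002  0.1245] jig [-0.0899  0.0871] toolY -28.983405582539945 target -29.11544824262741 F [-0.7 -0.3 -0.3] Fjig [ 0.6 -0.5]
[-2.69905374 -1.59039068 -0.05541279]
```

Call:
step_arm --pt "0 0.003 0 -0.02 0" --pt "0 0 0 -0.02 0" --pt "0 0 0 0 0"

```text
t: 11.62
tool_pos: [0.616, 0.003, 0.0793]
tool_rot: [-2.696, -1.59, -0.05]
contact_force: [0.2, 0.4, -0.6]
opening: 0.0002
```

```bash
python3 - <<'E'
from st import *
st()
p=ctrl.get_image('scene'); x=np.load('jig.npy')
print((proj(p,ctrl.get_obs()['tool_pos'])-[240,120])*10)
overlay(p,x,[],'j_s.png',(240,120,320,180),10)
E
```

```text
t 11.625 pos [0.616  0.003  0.0793] jig [-0.0907  0.0864] toolY -28.94494654721018 target -29.11544824262741 F [ 0.2  0.4 -0.6] Fjig [-0.4 -0. ]
[586.45848099 475.04579831]
```

View pics/j_s.png

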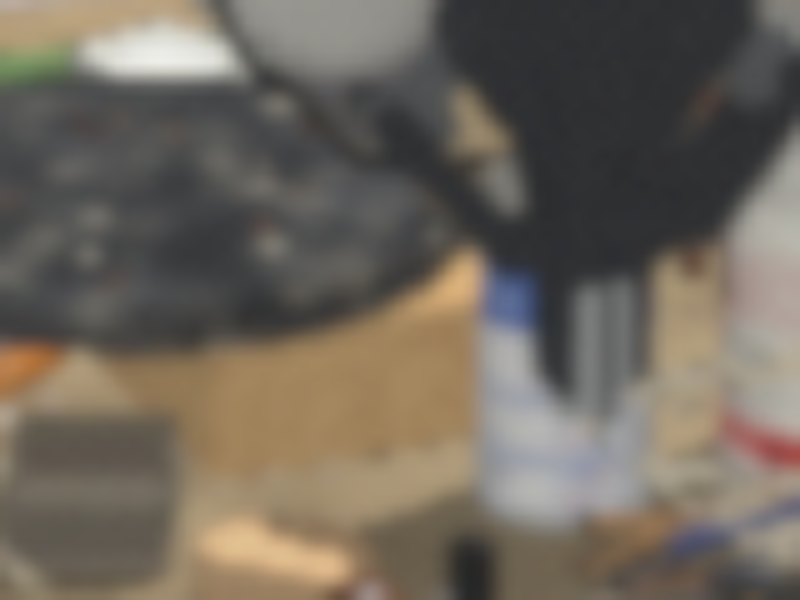

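Call:
step_arm --pt "0 0.001 0 -0.017 0" --pt "0 0 0 -0.015 0" --pt "0 0 0 0 0" --pt "0 0 0 0 0"

```text
t: 12.18
tool_pos: [0.6184, 0.0029, 0.0471]
tool_rot: [-2.698, -1.591, -0.054]
contact_force: [0.3, -0.3, 0.3]
opening: 0.0003
```

```bash
python3 - <<'E'
from st import *
st()
p=ctrl.get_image('scene'); x=np.load('jig.npy')
overlay(p,x,[],'k_s.png',(260,140,320,200),12)
E
```

```text
t 12.175 pos [0.6184 0.0029 0.0471] jig [-0.0918  0.0886] toolY -28.935707148269387 target -29.11544824262741 F [ 0.3 -0.3  0.3] Fjig [0.2 0.4]
```

View pics/k_s.png

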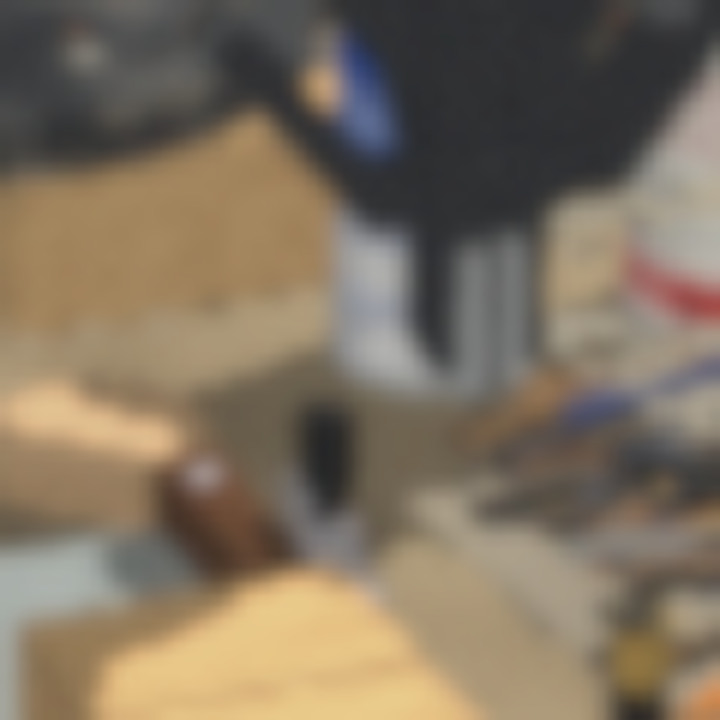

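Call:
step_arm --pt "0 0 0 -0.01 0" --pt "0 0 0 0 0" --pt "0 -0.004 0.004 0 0" --pt "0 -0.004 0.004 0 0" --pt "0 -0.004 0.004 0 0" --pt "0 -0.004 0.004 0 0" --pt "0 0 0 0 0"

```text
t: 13.1
tool_pos: [0.6021, 0.0202, 0.038]
tool_rot: [-2.699, -1.592, -0.058]
contact_force: [0.5, -0.8, -0.6]
opening: -0.0001
```

```bash
python3 - <<'E'
from st import *
st()
p=ctrl.get_image('scene'); x=np.load('jig.npy')
overlay(p,x,[],'l_s.png',(260,140,320,200),12)
E
```

```text
t 13.1 pos [0.6021 0.0202 0.038 ] jig [-0.0989  0.0659] toolY -28.913376303294115 target -29.11544824262741 F [ 0.5 -0.8 -0.6] Fjig [0.5 0.9]
```

View pics/l_s.png

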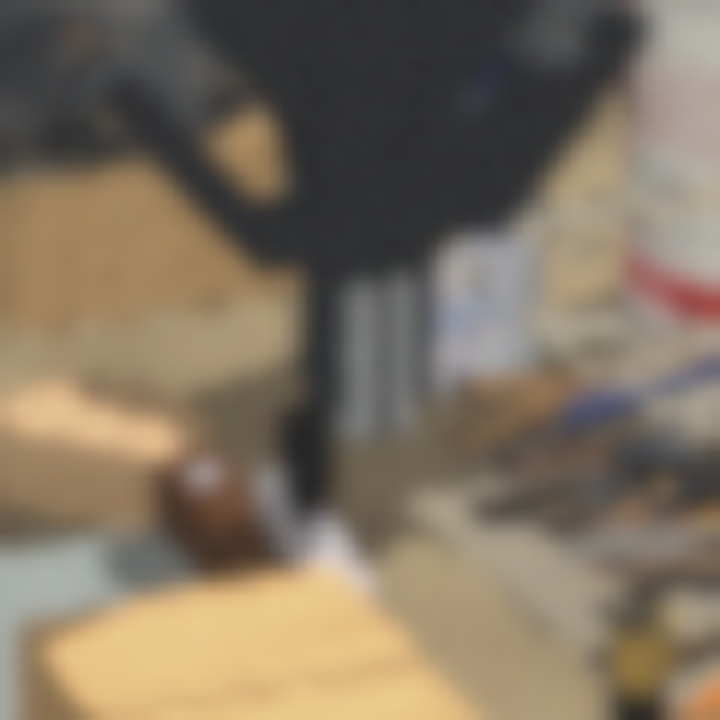

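```bash
cat > plan.py <<'E'
from st import *
import sys
x=np.load('jig.npy');pv=np.array([-.048,.0455])
def F(th,d=.0215):
    u=np.array([np.sin(th),-np.cos(th)]); k=pv+.05*np.array([-np.cos(th),-np.sin(th)])
    return J(x,[*(k-u*d),0])[:2]
st(); w=ctrl.get_obs()['tool_pos'][:2]
for th in map(float,sys.argv[1:]):
    n=F(th); print(th,(n-w).round(4)); w=n
E
python3 plan.py .16 .31 .47 .63 .79 .94 1.1 1.26 1.41
```

```text
t 13.15 pos [0.6022 0.02   0.038 ] jig [-0.0989  0.0661] toolY -28.923858016926715 target -29.11544824262741 F [ 0.5  0.4 -0.2] Fjig [-0.6  0.3]
0.16 [-0.0055  0.0053]
0.31 [-0.0063  0.0051]
0.47 [-0.0075  0.0044]
0.63 [-0.0081  0.0031]
0.79 [-0.0085  0.0018]
0.94 [-0.0081  0.0004]
1.1 [-0.0087 -0.0009]
1.26 [-0.0084 -0.0023]
1.41 [-0.0074 -0.0033]
```

Call:
step_arm --pt "0 -0.0055 0.005 -0.003 9" --pt "0 -0.0063 0.005 0 9" --pt "0 -0.0075 0.0044 0 9" --pt "0 -0.008 0.003 0 9" --pt "0 0 0 0 0"

```text
t: 13.78
tool_pos: [0.5788, 0.0374, 0.039]
tool_rot: [-2.05, -2.362, -0.064]
contact_force: [0.3, 0.3, -0.1]
opening: 0.0002
```

```bash
python3 plan.py .63 .79 .94 1.1 1.26 1.41; python3 - <<'E'
from st import *
p=ctrl.get_image('scene'); x=np.load('jig.npy')
overlay(p,x,[],'m_s.png',(240,140,320,200),10)
E
```

```text
t 13.775 pos [0.5788 0.0374 0.039 ] jig [-0.1026  0.0372] toolY 8.100940508198505 target -29.11544824262741 F [ 0.3  0.3 -0.1] Fjig [-0.4  0.1]
0.63 [-0.0041  0.0005]
0.79 [-0.0085  0.0018]
0.94 [-0.0081  0.0004]
1.1 [-0.0087 -0.0009]
1.26 [-0.0084 -0.0023]
1.41 [-0.0074 -0.0033]
```

View pics/m_s.png

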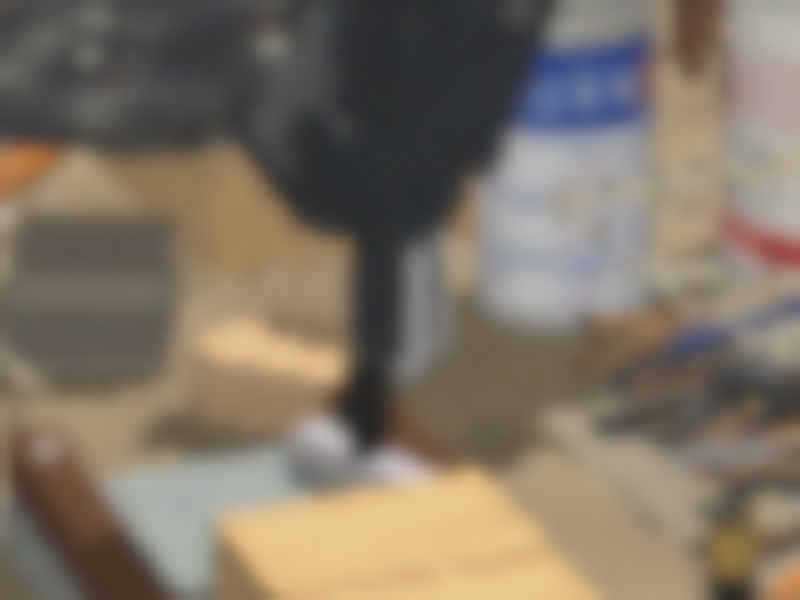

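Call:
step_arm --pt "0 -0.006 0.001 -0.004 5" --pt "0 -0.0075 0.0015 0 9" --pt "0 -0.008 0.0004 0 9" --pt "0 -0.0087 -0.001 0 9" --pt "0 0 0 0 0"

```text
t: 14.45
tool_pos: [0.5534, 0.0393, 0.0387]
tool_rot: [-1.314, -2.831, -0.067]
contact_force: [0.4, 0.2, -0.3]
opening: -0.0002
```

```bash
python3 plan.py 1.1 1.26 1.41 1.5 1.57; python3 - <<'E'
from st import *
p=ctrl.get_image('scene'); x=np.load('jig.npy')
overlay(p,x,[],'n_s.png',(240,140,320,200),10)
E
```

```text
t 14.45 pos [0.5534 0.0393 0.0387] jig [-0.092  0.014] toolY 40.19701415020421 target -29.11544824262741 F [ 0.4  0.2 -0.3] Fjig [-0.3  0.3]
1.1 [-0.0039 -0.0002]
1.26 [-0.0084 -0.0023]
1.41 [-0.0074 -0.0033]
1.5 [-0.0042 -0.0025]
1.57 [-0.0031 -0.0022]
```

View pics/n_s.png

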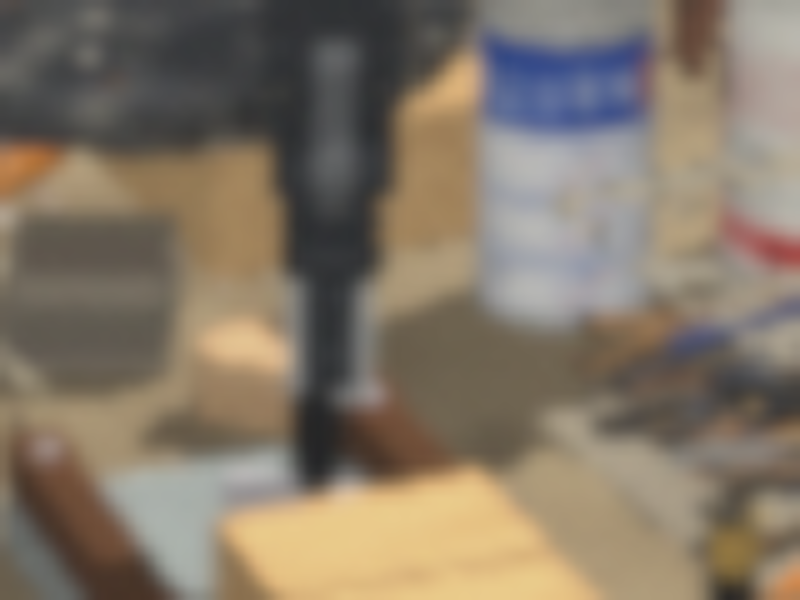

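Call:
step_arm --pt "0 -0.006 -0.0006 -0.003 5" --pt "0 -0.0075 -0.0022 0 6" --pt "0 -0.0065 -0.003 0 6" --pt "0 -0.002 -0.001 0 2" --pt "0 0 0 0 0"

```text
t: 15.12
tool_pos: [0.5351, 0.0324, 0.038]
tool_rot: [-0.839, -3.005, -0.067]
contact_force: [0.3, 0.3, 0.4]
opening: 0.0001
```

```bash
python3 plan.py 1.41 1.5 1.57 1.61; python3 - <<'E'
from st import *
p=ctrl.get_image('scene'); x=np.load('jig.npy')
overlay(p,x,[],'o_s.png',(240,140,320,200),10)
E
```

```text
t 15.125 pos [0.5351 0.0324 0.038 ] jig [-0.077   0.0014] toolY 58.78252804976 target -29.11544824262741 F [0.3 0.3 0.4] Fjig [-0.4  0.1]
1.41 [-0.0015  0.0011]
1.5 [-0.0042 -0.0025]
1.57 [-0.0031 -0.0022]
1.61 [-0.0017 -0.0014]
```

View pics/o_s.png

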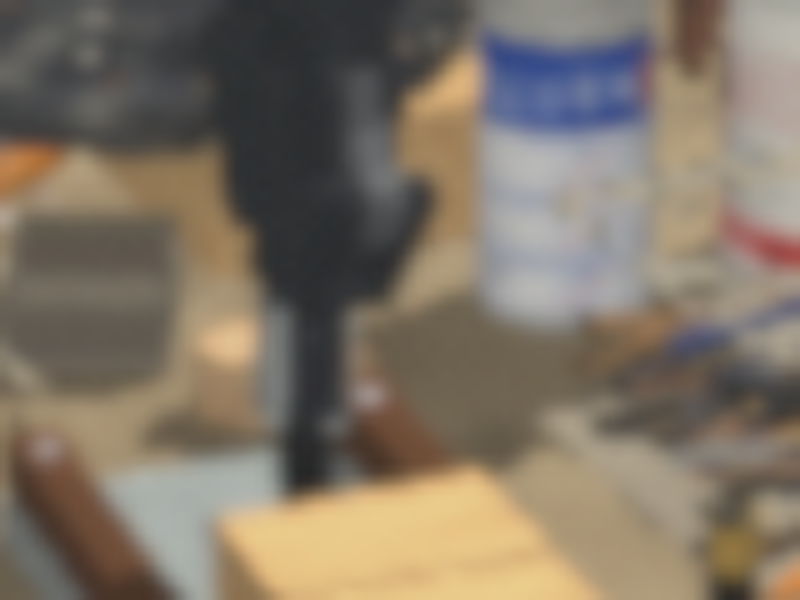

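Call:
step_arm --pt "0 -0.004 -0.0012 0 1" --pt "0 -0.003 -0.002 0 1" --pt "0 -0.0015 -0.0018 0 0" --pt "0 -0.001 -0.0018 0 0"

```text
t: 15.68
tool_pos: [0.5256, 0.0254, 0.0382]
tool_rot: [-0.786, -3.019, -0.066]
contact_force: [0.4, 1.9, 0.1]
opening: -0.0001
```

```bash
python3 plan.py 1.57
```

```text
t 15.675 pos [0.5256 0.0254 0.0382] jig [-0.0662 -0.0035] toolY 60.80141895547166 target -29.11544824262741 F [0.4 1.9 0.1] Fjig [-1.9 -0.6]
1.57 [0.0007 0.0034]
```

Call:
step_arm --pt "0 -0.001 -0.0018 0 0" --pt "0 -0.001 -0.0018 0 0"

```text
t: 15.92
tool_pos: [0.5232, 0.0216, 0.0381]
tool_rot: [-0.787, -3.018, -0.067]
contact_force: [0.5, 1.7, 0.5]
opening: 0.0
```

```bash
python3 plan.py 1.57; python3 - <<'E'
from st import *
p=ctrl.get_image('scene'); x=np.load('jig.npy')
overlay(p,x,[],'p_s.png',(240,140,320,200),10)
E
```

```text
t 15.925 pos [0.5232 0.0216 0.0381] jig [-0.0618 -0.0037] toolY 60.78497281687771 target -29.11544824262741 F [0.5 1.7 0.5] Fjig [-1.7 -0.4]
1.57 [0.0031 0.0071]
```

View pics/p_s.png

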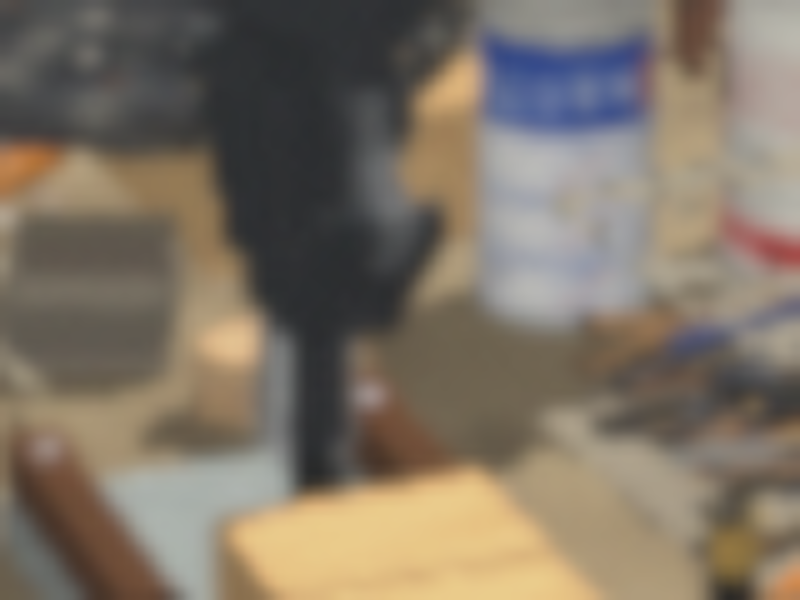

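Call:
step_arm --pt "0 -0.001 -0.0018 0 0" --pt "0 -0.0005 -0.0009 0 0"

```text
t: 16.23
tool_pos: [0.5229, 0.0212, 0.0383]
tool_rot: [-0.789, -3.019, -0.077]
contact_force: [2.7, 6.1, -2.6]
opening: 0.0001
```

```bash
python3 plan.py 1.57
```

```text
t 16.225 pos [0.5229 0.0212 0.0383] jig [-0.0613 -0.0038] toolY 60.70535260641145 target -29.11544824262741 F [ 2.7  6.1 -2.6] Fjig [-6.6 -0.6]
1.57 [0.0034 0.0076]
```

Call:
step_arm --pt "0 0.004 0.007 0 0" --pt "0 0.006 0.01 0 0" --pt "0 0 0 0.04 0" --pt "0 0 0 0.06 0" --pt "0 0.01 0.05 0.04 0" --pt "0 0 0.06 0 0" --pt "0 0 0.06 0 0" --pt "0 0 0.03 0 0" --pt "0 0 0 0 0"

```text
t: 17.35
tool_pos: [0.5442, 0.2455, 0.1833]
tool_rot: [-0.791, -3.023, -0.074]
contact_force: [-0.3, -0.1, -0.0]
opening: 0.0004
```

```bash
python3 - <<'E'
from st import *
st()
t=ctrl.get_image('top');p=ctrl.get_image('scene'); x=np.load('jig.npy')
overlay(p,x,[],'q_s.png',(220,140,360,250),5)
overlay(t,x,rect(-.039,.145,-.036,.036,.058,(255,255,0)),'q_t.png',(205,140,350,270),5)
k=ctrl.spot_in(t,'latch_knob'); print(k)
for b in k:
    bb=b['bbox']
E
```

```text
t 17.35 pos [0.5442 0.2455 0.1833] jig [-0.2676 -0.0943] toolY 60.68776003989012 target -29.11544824262741 F [-0.3 -0.1 -0. ] Fjig [ 0.2 -0.2]
[{'bbox': [301.5, 170.1, 329.7, 202.6], 'p': 0.74}, {'bbox': [251.2, 185.1, 268.2, 210.3], 'p': 0.55}]
```

View pics/q_t.png

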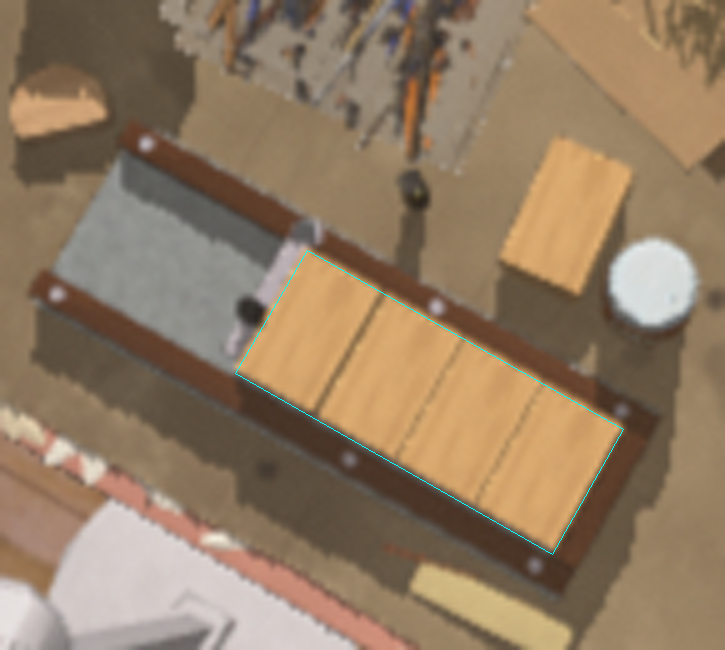

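View pics/q_s.png

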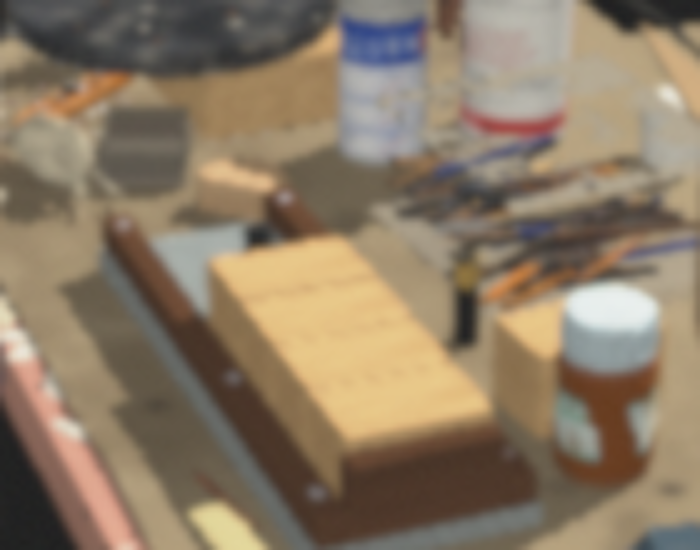

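```bash
python3 - <<'E'
from st import *
t=ctrl.get_image('top'); x=np.load('jig.npy');c,s=np.cos(x[2]),np.sin(x[2])
def inj(w): w=w[:2]-x[:2]; return np.array([c*w[0]+s*w[1],-s*w[0]+c*w[1]])
f=lambda u,v:(205+u/5-.4,140+v/5-.4)
k=inj(atz(t,f(250,309),.066)); d=k-[-.048,.0455]; print('knob',k.round(4),np.hypot(*d),'th',np.arctan2(-d[1],-d[0]))
a=inj(atz(t,f(236,346),.04)); d=a-[-.048,.0455]; print('tip',a.round(4),np.arctan2(-d[1],-d[0]))
for q in [(308,250),(236,374),(380,292),(316,414),(621,428),(551,553)]: print(q,inj(atz(t,f(*q),.058)).round(4))
segs=rect(-.054,-.042,-.0295,.0455,.04,(0,0,255))+rect(-.039,.007,-.036,.036,.058,(255,255,0))
overlay(t,x,segs,'r_t.png',(240,165,300,235),10)
overlay(t,x,[],'r2_t.png',(240,165,300,235),10)
E
cd pics; python3 -c "
import cv2,numpy as np
cv2.imwrite('r3.png',cv2.resize(np.hstack([cv2.imread('r_t.png'),cv2.imread('r2_t.png')]),(800,467)))"
```

```text
knob [-0.0475 -0.0047] 0.05024782841295305 th 1.5802480415464226
tip [-0.0488 -0.0241] 1.558927633746373
(308, 250) [-0.0387  0.036 ]
(236, 374) [-0.0384 -0.0365]
(380, 292) [0.0039 0.0355]
(316, 414) [ 0.0069 -0.034 ]
(621, 428) [0.144  0.0358]
(551, 553) [ 0.1443 -0.036 ]
```

View pics/r3.png

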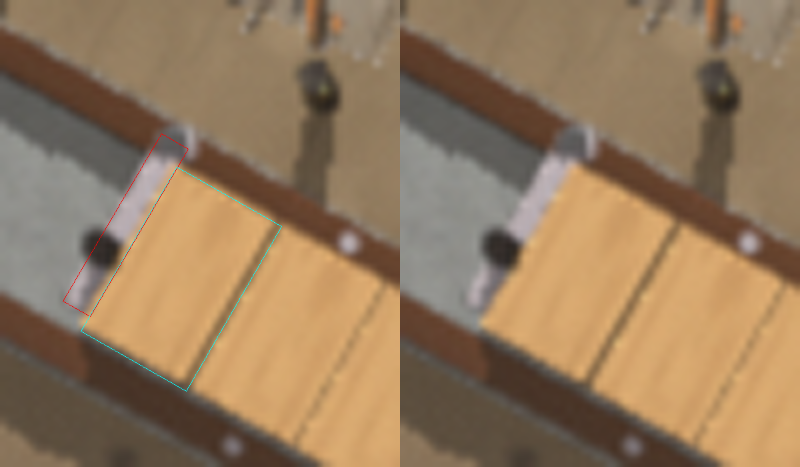

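```bash
python3 - <<'E'
from st import *
st(); print(ctrl.finish_job())
E
```

```text
t 17.55 pos [0.5446 0.2423 0.183 ] jig [-0.265  -0.0924] toolY 60.41909879737341 target -29.11544824262741 F [ 0.4 -0.4 -0.3] Fjig [0.1 0.5]
the job is handed in; nothing more can be done
None
```

I pushed the row home against the end stop and swung the latch across behind it, then handed the job in at about 17.5 s. `finish_job` reports no verdict, so what follows is from my own checks.

- **Row:** I pushed only `block_4`, with closed fingertips. The contact force rose to about 12 N with no further motion, which I took as home. In the last top picture the row's front face was at jig x = +144 mm, and its rear face at about -38.5 mm (home is -39 mm).
- **Latch:** I pushed it round by the knob, turning the tool with it, until it stopped moving at about 6.6 N. The last picture gives 1.58 rad from the knob and 1.56 rad from the bar tip, so it is at the hard stop.
- **Robot and surroundings:** I backed the fingers off, raised them clear and moved them away, with no contact force reading. The spare block, glue, cell and offcut look unmoved in the last top picture. I did not check the tape or pen in it.

Three things disagreed or stayed uncertain:
- **Gap behind `block_3`:** the line between `block_3` and `block_4` looks slightly wider in the last picture than the other joints, possibly 1–2 mm. The latch sits 3 mm behind a row that is home, so `block_4` should stay inside the 3.5 mm limit.
- **Tool height:** the fingertips appeared about 14 mm higher in the scene camera than the reported position. I allowed for both possibilities when choosing the pushing heights.
- **Latch stop position:** the fingers reached the latch stop about 8 mm farther along than I predicted. I put this down to the closed fingers being thinner than I assumed.

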